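# Build a sieve tower on the shaker

## Task

Build the sieve tower on the sieve shaker one piece at a time from the bottom up: the receiver pan on the shaker, then the fine sieve, then the coarse sieve, and the lid on top. Each piece must sit fully home and level on the one below. Leave the small bottle and the two screw caps standing where they are.

Things in the scene. Friction and masses are not known exactly. Their poses are not given: they have to be found in the camera images.
- shaker_seat (a point): Sieve shaker: fixed low grey round housing, 96 mm wide, 28 mm high, with a small control pod on one side. On top a steel collar 8 mm high, 47 mm wide at its foot, tapering to 40 mm; a piece's socket drops over it with 2.5 mm play, caught from 5 mm off centre. Point: centre of the shoulder at the collar's foot, 28 mm above the worktop, where the pan's foot rests.
- pan_mid (a point): Receiver pan: the tallest piece, open like a cup, closed smooth floor, no mesh. 48 mm high: wall 40 mm, then a collar 8 mm high like the shaker's; the next foot rests on the shoulder at its foot. Steel, 58 mm wide outside, gripped across the wall. Under it a socket 52 mm wide, 10 mm deep. Point: on its axis, half-way up (24 mm above the foot); z up its axis; any yaw.
- fine_sieve_mid (a point): Fine sieve: the shallow sieve, closely woven mesh (a nearly closed grey disc) across its mouth. 34 mm high: wall 26 mm, then a collar 8 mm high like the shaker's; the next foot rests on the shoulder at its foot. Steel, 58 mm wide outside, gripped across the wall. Under it a socket 52 mm wide, 10 mm deep. Point: on its axis, half-way up (17 mm above the foot); z up its axis; any yaw.
- coarse_sieve_mid (a point): Coarse sieve: the deeper sieve, two thick crossed bars with four big openings (about 16 mm) across its mouth. 44 mm high: wall 36 mm, then a collar 8 mm high like the shaker's; the next foot rests on the shoulder at its foot. Steel, 58 mm wide outside, gripped across the wall. Under it a socket 52 mm wide, 10 mm deep. Point: on its axis, half-way up (22 mm above the foot); z up its axis; any yaw.
- lid_mid (a point): Lid: the lowest piece, closed flat top with a small black button (16 mm wide, 8 mm high) in the middle. 28 mm high: wall 20 mm, button above it. Steel, 58 mm wide outside, gripped across the wall. Under it a socket 52 mm wide, 10 mm deep. Point: on its axis, half-way up (14 mm above the foot); z up its axis; any yaw.
- dropper_bottle: Bystander: small white bottle with a screw cap, 33 mm wide, 64 mm high, standing loose. Origin at the centre of its underside.
- tall_cap: Bystander: loose white screw cap, 33 mm wide, 21 mm high. Origin at the centre of its underside.
- low_cap: Bystander: loose green-blue screw cap, 28 mm wide, 13 mm high. Origin at the centre of its underside.

How it is judged:
By the outcome, as a careful person would: the job done as asked, in the order asked, and still so for the second after the job is handed in, with the robot touching nothing.
It also fails if it takes over 93 s, if anything falls off the work surface, if the arm or the gripper's body presses on something with over 40 N, if the wrist force passes 120 N, or if a joint passes its speed limit or range.

## Robot

A 6-joint arm with a two-finger parallel gripper is mounted at the origin on a cart in front of the work surface, level with it; the furniture and walls round the work are solid. World frame = base frame: x ahead of the robot, y to its left, z up, the work surface at z = 0. Lengths are in m, angles in rad, forces in N, time in s.
With the tool pointing down it reaches from about 0.225 to 0.875 m from the base axis. Payload 3.4 kg.
Tool frame: the origin (TCP) lies between the finger pads; the fingertips stand 8 mm ahead of it and the grasp point (between the pads) lies 11 mm behind it; z points along the fingers, y is the line along which they close (so a half turn about z gives the same grasp; the last joint's range is limited). The gripper opens to 85 mm and grips with 20 to 120 N. Pads are 22 mm wide; open, the fingers measure 114 mm over their backs; the gripper's body (76 mm by 85 mm) begins 54 mm behind the grasp point. The pads swing forward as they close: fully open they stand 13 mm farther back than shut.
Start: joints at [1.01, 0.276, 1.505, -0, 1.361, -0.121], TCP at [0.245, 0.52, 0.239] pointing down, gripper open.
Joint ranges: [-2.89, 2.89], [-0.75, 2.08], [0.22, 2.7], [-1.18, 4.32], [0.11, 2.71], [-2.7, 2.7]. Speed limits (rad/s): [2.57, 2.57, 3.14, 3.14, 3.14, 3.14].

## Interface

Orientations are given as a unit quaternion [w, x, y, z].
In Python, from rig import manip gives the robot as it stands.
- The arm moves only by the tool move_arm, never from a script. Its argument "deltas" is a list that holds one entry, the list of rows, each a list of 5 numbers: the shift along the tool's x, y, z normalised to -1 to 1, where 1 is 80 cm, then the turn about the tool's z normalised to -1 to 1, where 1 is 120 degrees, then the closure, from -1 (fully open) to 1 (shut). In form: [[[tx, ty, tz, twist, grip], ...]]. A call has 1 to 12 rows; each row is the pose to reach, as a shift and turn from the pose commanded when the call began, along the tool's axes at that moment; what a row does not reach only later rows make up. A row lasts 1/10 s, in which the tool goes at most 50 mm and 8.59 degrees, less where a joint would pass 70% of its speed; a pose out of reach is approached as far as the arm can. A call with a number of a shift or a turn outside -1 to 1 is refused whole. A call with a gripper value outside its range is refused whole. The fingers move at their own pace and stop on an object; "squeeze" is the grip in N (left out, the last holds). Time passes only in rows, so rows that repeat a pose let the fingers close. It gives the time, the measured TCP pose, the force, the opening and the grip force at its end, in the units of the state.
- manip.get_state(): the state, without advancing time (a new reading comes with each control period).
- manip.get_image(name): name is "scene" or "side" or "wrist"; returns the picture (420x560x3 uint8, red, green, blue); there is no depth.
- manip.camera_params(name): a dict with "fx", "fy", "cx", "cy" (pixels), "R" (3x3) and "t" (3): a world point X has camera coordinates R X + t; the wrist camera has in their place "tool_from_camera" (4x4, takes a point from camera to tool coordinates, whose origin is the TCP and whose axes are the flange's). Camera axes: x right, y down, z forward; pixel columns grow to the right and rows downward; lengths in m; the calibration is good to about 2 mm. A picture is of the moment at which its call begins: read the wrist's pose just before it. camera_params takes no time and is no camera call.
- manip.sign_off(): hands the job in; it is judged then, once.
The state is a dict: "clock": time; "qpos": joint angles; "qd": joint speeds; "effort": joint torques, N m; "position": TCP position; "ee_rot": TCP orientation; "contact_force": force on the tool from outside, world axes, zero at the start; "moment": the same for the moment, N m; "width": finger opening in m; "gripper_force": force on a finger pad.
Only numpy, scipy, OpenCV 4.12 (cv2) and the standard library are available. Lean on these libraries where they do the work, as an engineer would, in place of code of your own. Each camera call takes 0.05 s, during which the arm holds its last target. There are 200 camera calls.

## Working session

There is one attempt and no reset: what is moved stays moved. The work goes in short steps, Python scripts to look and compute and a tool call to move; the robot and the scene stay as the last step left them, time stands still between calls to the robot, and variables do not carry over. Pictures are saved under pics/ and viewed, at most 14 in all, crops included, and the job is handed in when it is done.

Besides the shell and the picture viewer there is one more tool, called after "Call:" by a JSON object that holds its "api" and its "payload", one argument or row to a line. move_arm: Moves the arm, as the interface text tells. Scaled input: -1 to 1 covers 80 cm each way for a shift and 120 degrees each way for a turn. Its arguments: {"type":"object","properties":{"deltas":{"type":"array","items":{"type":"array","items":{"type":"array","items":{"type":"number","minimum":-1,"maximum":1}}}},"squeeze":{"type":"number"}},"required":["deltas"]}

```bash
ls; mkdir -p pics
python3 - <<'E'
from rig import manip
import cv2,numpy as np
s=manip.get_state();print({k:np.round(s[k],4).tolist() for k in s})
a=[]
for n in ["scene","side"]:
    im=manip.get_image(n);cv2.imwrite(f"pics/{n}0.png",im[:,:,::-1])
    p=manip.camera_params(n);print(n,{k:np.round(p[k],4).tolist() for k in p})
im=manip.get_image("wrist");cv2.imwrite("pics/wrist0.png",im[:,:,::-1])
p=manip.camera_params("wrist");print({k:np.round(p[k],4).tolist() for k in p})
E
```

```text
pics
{'clock': 0.0, 'qpos': [1.01, 0.2766, 1.5062, 0.0, 1.3607, -0.121], 'qd': [-0.0, 0.0019, -0.0013, 0.0013, -0.0006, 0.0008], 'effort': [-0.0021, -41.6764, -24.5805, -0.0001, 0.0112, -0.0], 'position': [0.2445, 0.5198, 0.2384], 'ee_rot': [-0.0003, 0.2181, 0.9759, -0.0009], 'contact_force': [1.0529, -0.3832, -0.4093], 'moment': [0.0185, -0.023, 0.0291], 'gripper_force': 0.0, 'width': 0.0855}
scene {'fx': 495.9904, 'fy': 495.9904, 'cx': 281.4851, 'cy': 216.4268, 'R': [[0.8776, -0.479, -0.0191], [-0.3227, -0.5608, -0.7625], [0.3545, 0.6753, -0.6467]], 't': [-0.4179, 0.1924, 1.013]}
side {'fx': 441.343, 'fy': 441.343, 'cx': 292.6829, 'cy': 210.2537, 'R': [[0.9167, -0.3995, 0.0114], [-0.2362, -0.5646, -0.7908], [0.3224, 0.7223, -0.6119]], 't': [-0.4527, 0.1668, 0.8014]}
{'fx': 353.5236, 'fy': 353.5236, 'cx': 279.8254, 'cy': 213.73, 'tool_from_camera': [[0.0008, -0.9626, -0.271, 0.0666], [1.0, 0.0009, -0.0003, 0.0006], [0.0005, -0.271, 0.9626, -0.1353], [0.0, 0.0, 0.0, 1.0]]}
```

View pics/scene0.png

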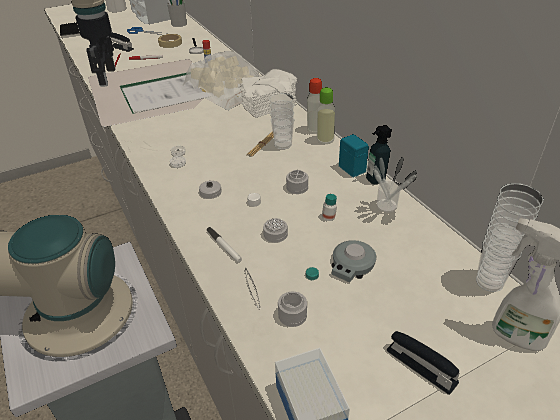

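View pics/side0.png

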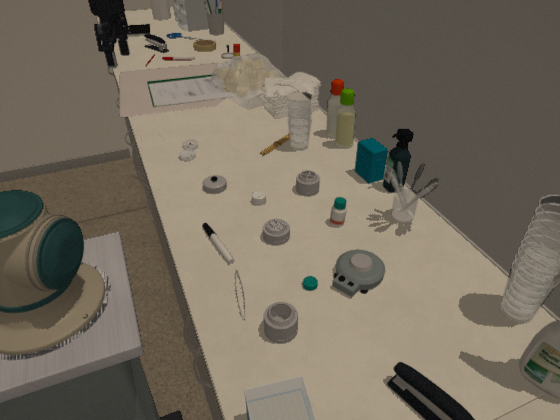

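View pics/wrist0.png

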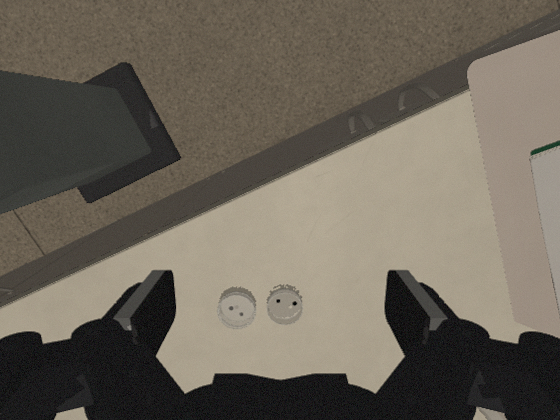

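The scene view shows the lid (210,188), two sieves (275,230) and (297,181), the pan (292,308) and the shaker (353,258). The bystanders are at (254,199), (330,207) and (312,273). I'll zoom in to tell the sieves apart.

```bash
cat > h.py <<'E'
from rig import manip
import numpy as np, cv2
from scipy.spatial.transform import Rotation as Ro
def ray(n,u,v,s=None):
    p=manip.camera_params(n)
    d=np.array([(u-p['cx'])/p['fx'],(v-p['cy'])/p['fy'],1.])
    if n!='wrist':
        R=np.array(p['R']);return -R.T@np.array(p['t']),R.T@d
    T=np.array(p['tool_from_camera']);q=s['ee_rot'];R=Ro.from_quat([q[1],q[2],q[3],q[0]]).as_matrix()
    return R@T[:3,3]+s['position'],R@T[:3,:3]@d
def plane(n,u,v,z,s=None):
    o,d=ray(n,u,v,s);return o+d*(z-o[2])/d[2]
def proj(n,X,s=None):
    p=manip.camera_params(n)
    if n!='wrist': c=np.array(p['R'])@X+p['t']
    else:
        T=np.array(p['tool_from_camera']);q=s['ee_rot'];R=Ro.from_quat([q[1],q[2],q[3],q[0]]).as_matrix()
        c=T[:3,:3].T@(R.T@(np.array(X)-s['position'])-T[:3,3])
    return np.array([p['fx']*c[0]/c[2]+p['cx'],p['fy']*c[1]/c[2]+p['cy']])
E
python3 - <<'E'
from h import *
im=cv2.imread('pics/scene0.png')
o=cv2.resize(im[160:340,180:400],None,fx=3.3,fy=3.3,interpolation=cv2.INTER_CUBIC)
cv2.imwrite('pics/crop0.png',o)
for nm,a,b,z in [('lid',(210,187),(215,184),.014),('A',(275,230),(276,231),.018),('B',(297,181),(308,183),.022),('pan',(292,308),(281,321),.024),('shaker',(354,251),(360,262),.036),('tallcap',(254,199),(259,198),.01),('bottle',(330,207),(339,212),.032),('lowcap',(312,273),(310,283),.006)]:
    print(nm,plane('scene',*a,z).round(3),plane('side',*b,z).round(3))
E
```

```text
lid [0.392 0.236 0.014] [0.385 0.229 0.014]
A [ 0.458 -0.002  0.018] [0.456 0.002 0.018]
B [0.597 0.135 0.022] [0.593 0.134 0.022]
pan [ 0.376 -0.228  0.024] [ 0.374 -0.225  0.024]
shaker [ 0.566 -0.166  0.036] [ 0.562 -0.165  0.036]
tallcap [0.472 0.138 0.01 ] [0.467 0.138 0.01 ]
bottle [ 0.606 -0.009  0.032] [ 0.601 -0.008  0.032]
lowcap [ 0.468 -0.153  0.006] [ 0.464 -0.151  0.006]
```

View pics/crop0.png

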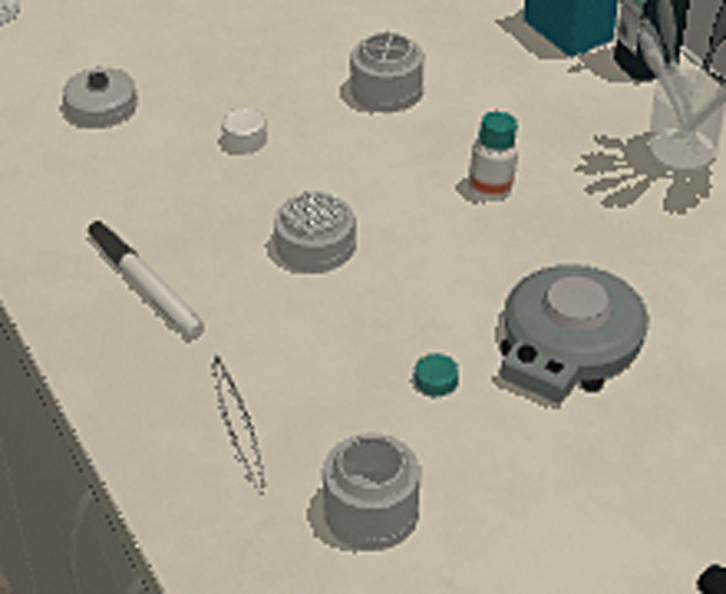

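The fine sieve (closely woven mesh) is at about (0.457, 0.0). The coarse sieve is at about (0.595, 0.135), the pan at (0.375, -0.227), the shaker at (0.564, -0.165) and the lid at (0.388, 0.232). I'm moving over the pan and turning the tool square to the world axes on the way.

Call:
{"api": "move_arm", "payload": {
  "deltas": [
    [[-0.545, -0.776, 0, -0.21, -1], [-0.545, -0.776, 0, -0.21, -1], [-0.545, -0.776, 0, -0.21, -1], [-0.545, -0.776, 0, -0.21, -1], [-0.545, -0.776, 0, -0.21, -1], [-0.545, -0.776, 0, -0.21, -1], [-0.545, -0.776, 0, -0.21, -1], [-0.545, -0.776, 0, -0.21, -1], [-0.545, -0.776, 0, -0.21, -1], [-0.545, -0.776, 0, -0.21, -1], [-0.545, -0.776, 0, -0.21, -1], [-0.545, -0.776, 0, -0.21, -1]]
  ]
}}

```text
clock: 1.35
position: [0.3472, -0.0712, 0.2395]
ee_rot: [0.001, 0.0, 1.0, 0.0]
contact_force: [1.5, 0.9, -0.1]
width: 0.0851
gripper_force: 0.0
```

Call:
{"api": "move_arm", "payload": {
  "deltas": [
    [[-0.035, -0.195, 0, 0, -1], [-0.035, -0.195, 0, 0, -1], [-0.035, -0.195, 0, 0, -1], [-0.035, -0.195, 0, 0, -1], [-0.035, -0.195, 0, 0, -1], [-0.035, -0.195, 0, 0, -1]]
  ]
}}

```text
clock: 1.95
position: [0.3749, -0.2239, 0.2388]
ee_rot: [-0.001, -0.0, 1.0, 0.001]
contact_force: [-0.4, 0.7, -0.5]
width: 0.0853
gripper_force: 0.0
```

Run:
```python
from h import *
s=manip.get_state();im=manip.get_image('wrist');cv2.imwrite('pics/w1.png',im[:,:,::-1])
print(s['position'],s['ee_rot'])
print(proj('wrist',[.375,-.227,.048],s),proj('wrist',[.564,-.165,.036],s))
```

```text
[ 0.37492501 -0.22390864  0.23884353] [-5.91623052e-04 -7.12025051e-06  9.99999293e-01  1.03133172e-03]
[276.53401717 188.21563283] [332.44021069 352.40432385]
```

View pics/w1.png

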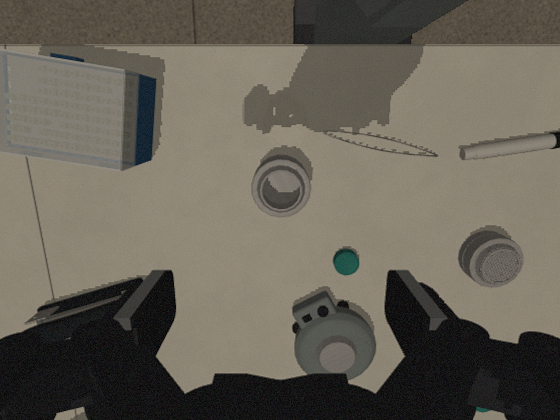

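The wrist view shows the pan mouth at (281,187), the shaker collar at (337,357), the low cap at (346,262) and the fine sieve at (500,265). Next I'll refine the circle fits.

```bash
cat >> h.py <<'E'
def circ(img,u,v,r0,r1,w=55,k=4,par2=12):
    """Hough circles near (u,v), subpixel by upscaling"""
    x0,y0=int(u-w),int(v-w)
    g=cv2.cvtColor(img,cv2.COLOR_BGR2GRAY)[max(y0,0):y0+2*w,max(x0,0):x0+2*w]
    x0,y0=max(x0,0),max(y0,0)
    g=cv2.GaussianBlur(cv2.resize(g,None,fx=k,fy=k,interpolation=cv2.INTER_CUBIC),(0,0),k*.6)
    c=cv2.HoughCircles(g,cv2.HOUGH_GRADIENT,1.5,6,param1=60,param2=par2*k/2,minRadius=int(r0*k),maxRadius=int(r1*k))
    return [] if c is None else [((a+.5)/k-.5+x0,(b+.5)/k-.5+y0,r/k) for a,b,r in c[0][:4]]
E
python3 - <<'E'
from h import *
im=cv2.imread('pics/w1.png');s=manip.get_state()
for n,u,v,r0,r1 in [('pan',281,187,12,25),('pan',281,187,25,34),('sh',337,357,12,26),('sh',337,357,33,45),('fine',500,265,13,27),('fine',500,265,27,36)]:
    for c in circ(im,u,v,r0,r1): print(n,np.round(c,1))
a=cv2.resize(im[140:230,225:340],None,fx=3.4,fy=3.4,interpolation=cv2.INTER_CUBIC)
b=cv2.resize(im[290:400,280:395],None,fx=3.4,fy=3.4,interpolation=cv2.INTER_CUBIC)[:a.shape[0]+68]
a=cv2.copyMakeBorder(a,0,b.shape[0]-a.shape[0],0,0,cv2.BORDER_CONSTANT)
cv2.imwrite('pics/c1.png',np.hstack([a,b]))
E
```

```text
pan [280.6 188.4  23.8]
pan [280.2 189.9  20.7]
pan [280.6 186.6  21.9]
pan [279.1 183.9  24.8]
pan [282.8 185.4  25.6]
pan [279.1 185.1  25.7]
pan [280.6 188.4  29.2]
pan [279.4 183.2  27.2]
sh [308.4 326.6  25.8]
sh [316.7 309.3  24.9]
sh [367.7 372.7  18.8]
sh [340.7 344.9  34.8]
sh [335.1 340.4  41.8]
sh [337.3 342.3  39. ]
sh [333.6 344.9  39.8]
fine [495.4 267.2  26.4]
fine [489.8 266.1  20.7]
fine [479.7 256.3  22.2]
fine [495.1 265.3  25.1]
fine [499.6 268.7  30.5]
fine [500.3 270.2  31.8]
fine [492.8 255.6  31.6]
fine [500.7 271.7  33.5]
```

View pics/c1.png

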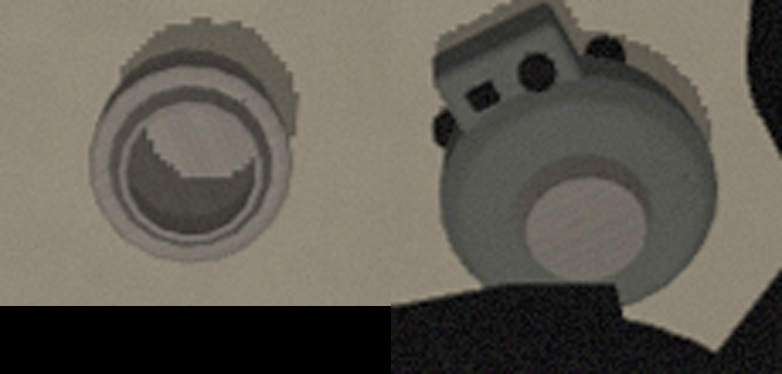

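Crop: the pan shoulder outline centres on pixel (281.0,187.9), the rim on (281.2,189.7), and the shaker's top disc on (337.2,357.6).

Run:
```python
from h import *
s=manip.get_state()
print(plane('wrist',281,187.9,.04,s),plane('wrist',281.2,189.7,.048,s),'sh',plane('wrist',337.2,357.6,.036,s),'fine',plane('wrist',500.5,271,.026,s),s['position'])
```

```text
[ 0.37648113 -0.22246775  0.04      ] [ 0.37657858 -0.22231471  0.048     ] sh [ 0.57103238 -0.15884206  0.036     ] fine [0.4696991  0.01337336 0.026     ] [ 0.37497833 -0.22351559  0.23902359]
```

Call:
{"api": "move_arm", "payload": {
  "deltas": [
    [[-0.002, 0.002, 0.05, 0, -1], [-0.002, 0.002, 0.11, 0, -1], [-0.002, 0.002, 0.17, 0, -1], [-0.002, 0.002, 0.22, 0, -1], [-0.002, 0.002, 0.26, 0, -1], [-0.002, 0.002, 0.2775, 0, -1], [-0.002, 0.002, 0.2775, 0, -1], [-0.002, 0.002, 0.2775, 0, 1], [-0.002, 0.002, 0.2775, 0, 1], [-0.002, 0.002, 0.2775, 0, 1], [-0.002, 0.002, 0.2775, 0, 1], [-0.002, 0.002, 0.2775, 0, 1]]
  ],
  "squeeze": 50
}}

```text
clock: 3.2
position: [0.3781, -0.2237, 0.0191]
ee_rot: [0.001, -0.0, 1.0, -0.001]
contact_force: [0.1, 1.9, 5.2]
width: 0.0569
gripper_force: 52.5
```

Call:
{"api": "move_arm", "payload": {
  "deltas": [
    [[0, 0, -0.06, 0, 1], [0, 0, -0.12, 0, 1], [-0.05, 0.012, -0.18, 0, 1], [-0.11, 0.03, -0.22, 0, 1], [-0.17, 0.045, -0.25, 0, 1], [-0.23, 0.06, -0.25, 0, 1], [-0.28, 0.07, -0.25, 0, 1], [-0.304, 0.077, -0.25, 0, 1], [-0.304, 0.077, -0.25, 0, 1], [-0.304, 0.077, -0.25, 0, 1], [-0.304, 0.077, -0.25, 0, 1]]
  ]
}}

```text
clock: 4.3
position: [0.619, -0.162, 0.2177]
ee_rot: [-0.0, 0.0, 1.0, -0.0]
contact_force: [0.2, 0.2, -0.9]
width: 0.0567
gripper_force: 54.3
```

Run:
```python
from h import *
s=manip.get_state();im=manip.get_image('wrist');cv2.imwrite('pics/w2.png',im[:,:,::-1])
print(s['position'],s['ee_rot'],s['contact_force'],s['width'])
print(proj('wrist',[.564,-.165,.036],s))
```

```text
[ 0.61895254 -0.16200585  0.21771148] [-4.50293461e-04  1.15602534e-04  9.99999891e-01 -3.46365758e-05] [ 0.15214688  0.1781157  -0.85596517] 0.05672036025530959
[276.88664508 128.28101873]
```

View pics/w2.png

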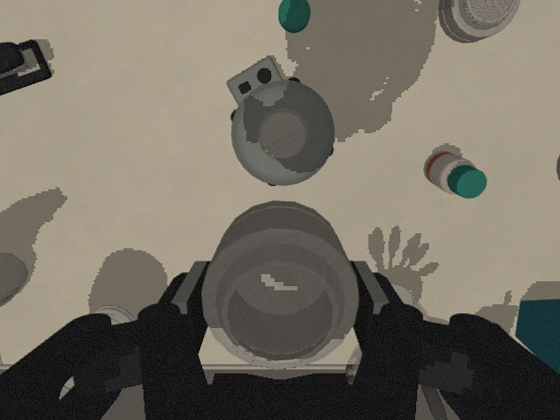

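The shaker's top disc is at about (283.5,134), and the pan is held straight in the jaws. Fitting circles on the shaker next.

Run:
```python
from h import *
s=manip.get_state();im=cv2.imread('pics/w2.png')
for r0,r1,z in [(17,26,.036),(45,56,.028)]:
    for c in circ(im,283,134,r0,r1,w=70): print(np.round(c,1),plane('wrist',c[0],c[1],z,s).round(4))
print(plane('wrist',283.5,134,.036,s))
# colour-free check: steel disc mask
hsv=cv2.cvtColor(im,cv2.COLOR_BGR2HSV); print(hsv[134,283],hsv[134,250],hsv[165,283],hsv[100,320])
b=im.astype(int); m=((b[:,:,2]-b[:,:,0])>=0).astype(np.uint8); R=np.zeros_like(m);R[105:165,255:315]=m[105:165,255:315]
R=cv2.morphologyEx(R,cv2.MORPH_OPEN,np.ones((5,5)))
n,l,st,ce=cv2.connectedComponentsWithStats(R);
for i in range(1,n): 
    if st[i,4]>200: print(st[i],ce[i],plane('wrist',*ce[i],.036,s))
```

```text
[253.7 124.2  22.4] [ 0.5605 -0.1853  0.036 ]
[282.2 133.9  51.2] [ 0.5692 -0.1605  0.028 ]
[280.7 132.1  53.3] [ 0.5676 -0.1618  0.028 ]
[282.9 132.4  52.5] [ 0.5679 -0.1598  0.028 ]
[285.2 132.1  54.5] [ 0.5676 -0.1578  0.028 ]
[ 0.56886941 -0.15938083  0.036     ]
[19 30 94] [35 22 69] [38 23 87] [45 15 67]
[ 255  105   60   60 3593] [284.48204843 134.54077373] [ 0.56933233 -0.15851867  0.036     ]
```

Call:
{"api": "move_arm", "payload": {
  "deltas": [
    [[0.03, 0.002, 0.05, 0, 1], [0.061, 0.002, 0.11, 0, 1], [0.061, 0.002, 0.15, 0, 1], [0.061, 0.002, 0.175, 0, 1], [0.061, 0.002, 0.19, 0, 1], [0.061, 0.002, 0.197, 0, 1], [0.061, 0.002, 0.201, 0, 1], [0.061, 0.002, 0.205, 0, 1], [0.061, 0.002, 0.208, 0, 1], [0.061, 0.002, 0.211, 0, 1], [0.061, 0.002, 0.213, 0, 1], [0.061, 0.002, 0.213, 0, 1]]
  ]
}}

```text
clock: 5.55
position: [0.5718, -0.1604, 0.0472]
ee_rot: [0.0, -0.0, 1.0, -0.0]
contact_force: [0.5, -0.3, -0.5]
width: 0.0566
gripper_force: 54.4
```

Call:
{"api": "move_arm", "payload": {
  "deltas": [
    [[0, 0, 0.001, 0, 1], [0, 0, 0.002, 0, 1], [0, 0, 0.002, 0, 1]]
  ]
}}

```text
clock: 5.85
position: [0.5718, -0.1604, 0.0471]
ee_rot: [0.001, -0.0, 1.0, -0.0]
contact_force: [-2.3, 1.1, 9.5]
width: 0.0568
gripper_force: 55.4
```

Call:
{"api": "move_arm", "payload": {
  "deltas": [
    [[0, 0, 0, 0, -1], [0, 0, 0, 0, -1], [0, 0, 0, 0, -1], [0, 0, 0, 0, -1], [0, 0, -0.06, 0, -1], [0, 0, -0.12, 0, -1], [0.05, 0.07, -0.18, 0, -1], [0.1, 0.14, -0.24, 0, -1], [0.143, 0.205, -0.24, 0, -1], [0.143, 0.205, -0.24, 0, -1], [0.143, 0.205, -0.24, 0, -1], [0.143, 0.205, -0.24, 0, -1]]
  ]
}}

```text
clock: 7.05
position: [0.4556, 0.0058, 0.2387]
ee_rot: [0.001, -0.002, 1.0, 0.0]
contact_force: [1.1, -0.7, 0.4]
width: 0.0855
gripper_force: 0.0
```

Run:
```python
from h import *
s=manip.get_state();im=manip.get_image('wrist');cv2.imwrite('pics/w3.png',im[:,:,::-1])
print(s['position'],s['ee_rot'],s['width'])
print(proj('wrist',[.457,0.0,.034],s),proj('wrist',[.57,-.16,.076],s))
```

```text
[0.45558134 0.00580627 0.23871712] [ 9.89916531e-04 -1.60620342e-03  9.99998162e-01  3.40200527e-04] 0.08554937384165108
[274.14943451 186.05127074] [105.05914115 311.14004735]
```

View pics/w3.png

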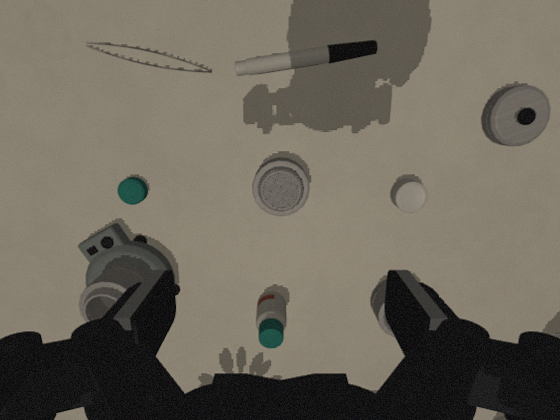

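The fine sieve is centred at about (280.5,187.5). The pan stands on the shaker at left, at about (103,300).

Run:
```python
from h import *
s=manip.get_state();im=cv2.imread('pics/w3.png')
print(s['position'])
for r0,r1,z in [(16,24,.034),(25,32,.026)]:
    for c in circ(im,281,188,r0,r1,w=45): print(np.round(c,1),plane('wrist',c[0],c[1],z,s).round(4))
```

```text
[0.45682833 0.00435847 0.23804553]
[280.8 188.9  23.4] [0.461  0.0048 0.034 ]
[277.8 183.7  22.9] [0.4558 0.0019 0.034 ]
[282.7 184.4  23.8] [0.4565 0.0066 0.034 ]
[279.7 186.3  20.8] [0.4584 0.0037 0.034 ]
[280.4 190.1  29.6] [0.4638 0.0045 0.026 ]
[280.4 187.4  27.3] [0.4611 0.0045 0.026 ]
[277.4 186.7  25.9] [0.4604 0.0015 0.026 ]
[282.7 190.4  25.9] [0.4642 0.0067 0.026 ]
```

Call:
{"api": "move_arm", "payload": {
  "deltas": [
    [[-0.0045, 0, 0.05, 0, -1], [-0.0045, 0, 0.11, 0, -1], [-0.0045, 0, 0.17, 0, -1], [-0.0045, 0, 0.22, 0, -1], [-0.0045, 0, 0.26, 0, -1], [-0.0045, 0, 0.28, 0, -1], [-0.0045, 0, 0.28, 0, -1], [-0.0045, 0, 0.28, 0, 1], [-0.0045, 0, 0.28, 0, 1], [-0.0045, 0, 0.28, 0, 1], [-0.0045, 0, 0.28, 0, 1], [-0.0045, 0, 0.28, 0, 1]]
  ]
}}

```text
clock: 8.3
position: [0.4622, 0.0031, 0.0147]
ee_rot: [0.002, -0.0, 1.0, -0.0]
contact_force: [-0.3, -2.1, 7.3]
width: 0.0569
gripper_force: 53.3
```

Call:
{"api": "move_arm", "payload": {
  "deltas": [
    [[0, 0, -0.06, 0, 1], [0, 0, -0.12, 0, 1], [0, 0, -0.18, 0, 1], [-0.03, -0.03, -0.24, 0, 1], [-0.07, -0.07, -0.28, 0, 1], [-0.11, -0.11, -0.294, 0, 1], [-0.15, -0.15, -0.294, 0, 1], [-0.19, -0.19, -0.294, 0, 1], [-0.197, -0.204, -0.294, 0, 1], [-0.197, -0.204, -0.294, 0, 1], [-0.197, -0.204, -0.294, 0, 1], [-0.197, -0.204, -0.294, 0, 1]]
  ]
}}

```text
clock: 9.5
position: [0.6171, -0.158, 0.2488]
ee_rot: [-0.0, -0.001, 1.0, 0.0]
contact_force: [-0.2, 0.6, -0.5]
width: 0.0566
gripper_force: 54.0
```

Run:
```python
from h import *
s=manip.get_state();im=manip.get_image('wrist');cv2.imwrite('pics/w4.png',im[:,:,::-1])
im=im[:,:,::-1].copy()
print(s['position'],s['ee_rot'],s['width'],s['contact_force'])
p=proj('wrist',[.57,-.16,.07],s);print(p)
for r0,r1,z in [(20,32,.076),(33,43,.068)]:
    for c in circ(im,*p,r0,r1,w=60): print(np.round(c,1),plane('wrist',c[0],c[1],z,s).round(4))
cv2.imwrite('pics/c4.png',cv2.resize(im[20:300,180:380],None,fx=2,fy=2,interpolation=cv2.INTER_CUBIC))
```

```text
[ 0.61713323 -0.15802382  0.24878518] [-3.29606918e-04 -5.29370407e-04  9.99999687e-01  4.87768873e-04] 0.056577469216277855 [-0.17481056  0.56822106 -0.51858028]
[277.90220809 137.59238997]
[275.7 138.7  30.5] [ 0.5706 -0.1619  0.076 ]
[274.9 141.3  23. ] [ 0.5728 -0.1625  0.076 ]
[277.6 134.2  29.9] [ 0.5668 -0.1603  0.076 ]
[274.9 136.8  31.8] [ 0.569  -0.1625  0.076 ]
[283.9 127.1  39.4] [ 0.5612 -0.1548  0.068 ]
[279.4 138.3  42.8] [ 0.5707 -0.1587  0.068 ]
[282.1 128.6  42. ] [ 0.5624 -0.1564  0.068 ]
[284.3 125.6  38.2] [ 0.5599 -0.1544  0.068 ]
```

View pics/c4.png

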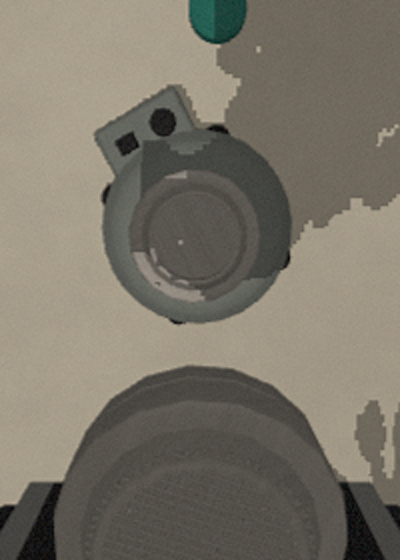

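The pan sits level on the shaker. Its shoulder outline is centred on image pixel (277.3,137.8), which is about (0.570,-0.160). Lowering the fine sieve.

Call:
{"api": "move_arm", "payload": {
  "deltas": [
    [[0.03, -0.003, 0.05, 0, 1], [0.057, -0.003, 0.1, 0, 1], [0.057, -0.003, 0.14, 0, 1], [0.057, -0.003, 0.165, 0, 1], [0.057, -0.003, 0.182, 0, 1], [0.057, -0.003, 0.19, 0, 1], [0.057, -0.003, 0.195, 0, 1], [0.057, -0.003, 0.199, 0, 1], [0.057, -0.003, 0.202, 0, 1], [0.057, -0.003, 0.205, 0, 1], [0.057, -0.003, 0.207, 0, 1], [0.057, -0.003, 0.208, 0, 1]]
  ]
}}

```text
clock: 10.75
position: [0.5729, -0.162, 0.0827]
ee_rot: [0.0, 0.0, 1.0, -0.0]
contact_force: [-2.0, 1.3, 7.8]
width: 0.0566
gripper_force: 54.6
```

Call:
{"api": "move_arm", "payload": {
  "deltas": [
    [[0, 0, 0.001, 0, 1], [0, 0, 0.002, 0, 1], [0, 0, 0.002, 0, 1]]
  ]
}}

```text
clock: 11.05
position: [0.573, -0.1621, 0.0826]
ee_rot: [0.001, -0.0, 1.0, -0.0]
contact_force: [-3.2, 0.8, 10.7]
width: 0.0567
gripper_force: 55.1
```

Seated at the expected height. Releasing and moving to the coarse sieve.

Call:
{"api": "move_arm", "payload": {
  "deltas": [
    [[0, 0, 0, 0, -1], [0, 0, 0, 0, -1], [0, 0, 0, 0, -1], [0, 0, 0, 0, -1], [0, 0, -0.06, 0, -1], [0, 0, -0.12, 0, -1], [-0.01, 0.05, -0.16, 0, -1], [-0.02, 0.11, -0.2, 0, -1], [-0.034, 0.17, -0.21, 0, -1], [-0.034, 0.23, -0.21, 0, -1], [-0.034, 0.29, -0.21, 0, -1], [-0.034, 0.34, -0.21, 0, -1]]
  ]
}}

```text
clock: 12.25
position: [0.5998, 0.1123, 0.2485]
ee_rot: [0.0, -0.0, 1.0, 0.0]
contact_force: [0.9, -1.5, -0.0]
width: 0.0852
gripper_force: 0.0
```

Call:
{"api": "move_arm", "payload": {
  "deltas": [
    [[0, 0.034, 0, 0, -1], [0, 0.034, 0, 0, -1], [0, 0.034, 0, 0, -1], [0, 0.034, 0, 0, -1]]
  ]
}}

```text
clock: 12.65
position: [0.6, 0.1362, 0.2483]
ee_rot: [-0.0, 0.0, 1.0, -0.0]
contact_force: [-0.3, 0.3, -0.3]
width: 0.0853
gripper_force: 0.0
```

Run:
```python
from h import *
s=manip.get_state();im=manip.get_image('wrist');cv2.imwrite('pics/w5.png',im[:,:,::-1])
im=im[:,:,::-1].copy()
print(s['position'],s['ee_rot'])
p=proj('wrist',[.599,.139,.04],s);print(p)
for r0,r1,z in [(16,24,.044),(25,33,.036)]:
    for c in circ(im,*p,r0,r1,w=50): print(np.round(c,1),plane('wrist',c[0],c[1],z,s).round(4))
```

```text
[0.59996183 0.13618094 0.24826856] [-2.04846972e-04  3.75222536e-04  9.99999844e-01 -3.60454235e-04]
[283.23937909 183.48397377]
[285.3 182.7  20.1] [0.5974 0.141  0.044 ]
[287.9 177.4  23.8] [0.5923 0.1435 0.044 ]
[286.4 181.6  22.1] [0.5963 0.1421 0.044 ]
[284.9 180.4  21.7] [0.5952 0.1406 0.044 ]
[285.3 178.6  25.9] [0.5948 0.1411 0.036 ]
[289.1 178.9  25.4] [0.5952 0.1448 0.036 ]
[284.9 181.6  28.5] [0.5978 0.1407 0.036 ]
[283.8 176.3  26.5] [0.5925 0.1396 0.036 ]
```

View pics/w5.png

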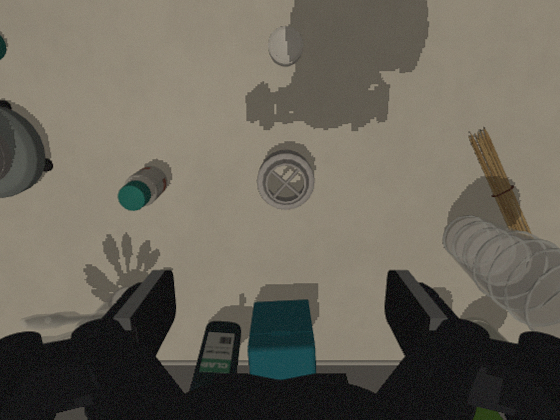

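The coarse sieve (crossed bars) is centred at (285.5,181), about (0.597,0.140). Nothing around it is in the way of the fingers.

Call:
{"api": "move_arm", "payload": {
  "deltas": [
    [[0.004, 0.004, 0.05, 0, -1], [0.004, 0.004, 0.11, 0, -1], [0.004, 0.004, 0.17, 0, -1], [0.004, 0.004, 0.22, 0, -1], [0.004, 0.004, 0.26, 0, -1], [0.004, 0.004, 0.28, 0, -1], [0.004, 0.004, 0.29, 0, -1], [0.004, 0.004, 0.29, 0, 1], [0.004, 0.004, 0.29, 0, 1], [0.004, 0.004, 0.29, 0, 1], [0.004, 0.004, 0.29, 0, 1], [0.004, 0.004, 0.29, 0, 1]]
  ]
}}

```text
clock: 13.9
position: [0.598, 0.1403, 0.0181]
ee_rot: [0.002, -0.0, 1.0, 0.0]
contact_force: [-0.6, -0.7, 5.9]
width: 0.0562
gripper_force: 53.8
```

Call:
{"api": "move_arm", "payload": {
  "deltas": [
    [[0, 0, -0.06, 0, 1], [0, 0, -0.12, 0, 1], [0, 0, -0.18, 0, 1], [0, 0, -0.24, 0, 1], [-0.01, -0.05, -0.28, 0, 1], [-0.02, -0.11, -0.315, 0, 1], [-0.03, -0.17, -0.315, 0, 1], [-0.04, -0.23, -0.315, 0, 1], [-0.052, -0.29, -0.315, 0, 1], [-0.052, -0.34, -0.315, 0, 1], [-0.052, -0.375, -0.315, 0, 1], [-0.052, -0.375, -0.315, 0, 1]]
  ]
}}

```text
clock: 15.1
position: [0.6378, -0.164, 0.2676]
ee_rot: [-0.001, 0.002, 1.0, -0.001]
contact_force: [-1.5, 0.1, -1.5]
width: 0.0562
gripper_force: 54.2
```

Call:
{"api": "move_arm", "payload": {
  "deltas": [
    [[0, 0, 0, 0, 1], [0, 0, 0, 0, 1]]
  ]
}}

```text
clock: 15.3
position: [0.6381, -0.1584, 0.2683]
ee_rot: [-0.0, -0.0, 1.0, 0.001]
contact_force: [1.1, 0.8, -1.7]
width: 0.0559
gripper_force: 54.2
```

Run:
```python
from h import *
s=manip.get_state();im=manip.get_image('wrist')[:,:,::-1].copy()
print(s['position'],s['ee_rot'],s['width'],s['contact_force'])
p=proj('wrist',[.571,-.16,.1],s);print(p)
for r0,r1,z in [(20,32,.102),(33,45,.094)]:
    for c in circ(im,*p,r0,r1,w=65): print(np.round(c,1),plane('wrist',c[0],c[1],z,s).round(4))
cv2.imwrite('pics/c6.png',cv2.resize(im[0:300,180:380],None,fx=2,fy=2,interpolation=cv2.INTER_CUBIC))
```

```text
[ 0.638132   -0.15838376  0.26834991] [-2.40346337e-04 -4.55408327e-04  9.99999707e-01  5.67022143e-04] 0.05590558137404313 [ 1.12321504  0.77869407 -1.68157302]
[278.24440301 113.64450728]
[275.1 110.8  25.1] [ 0.5688 -0.1626  0.102 ]
[272.8 110.1  23.4] [ 0.5682 -0.1644  0.102 ]
[275.1 109.3  23.6] [ 0.5676 -0.1626  0.102 ]
[275.8 117.6  31.8] [ 0.5741 -0.162   0.102 ]
[278.4 114.9  43.5] [ 0.572  -0.1599  0.094 ]
[278.1 113.4  44.8] [ 0.5708 -0.1602  0.094 ]
[278.1 116.4  42.3] [ 0.5733 -0.1602  0.094 ]
[279.2 107.4  43.5] [ 0.566  -0.1592  0.094 ]
```

View pics/c6.png

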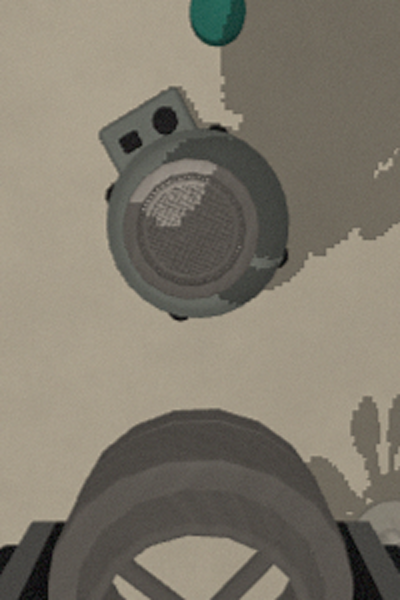

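The fine sieve is level and concentric on the pan, with its shoulder centred at (276,114.8), about (0.572,-0.162).

Call:
{"api": "move_arm", "payload": {
  "deltas": [
    [[0.04, -0.0045, 0.03, 0, 1], [0.081, -0.0045, 0.08, 0, 1], [0.081, -0.0045, 0.125, 0, 1], [0.081, -0.0045, 0.15, 0, 1], [0.081, -0.0045, 0.168, 0, 1], [0.081, -0.0045, 0.177, 0, 1], [0.081, -0.0045, 0.182, 0, 1], [0.081, -0.0045, 0.186, 0, 1], [0.081, -0.0045, 0.189, 0, 1], [0.081, -0.0045, 0.192, 0, 1], [0.081, -0.0045, 0.194, 0, 1], [0.081, -0.0045, 0.195, 0, 1]]
  ]
}}

```text
clock: 16.55
position: [0.5736, -0.1633, 0.1126]
ee_rot: [0.0, 0.0, 1.0, -0.0]
contact_force: [0.7, 0.1, -1.3]
width: 0.0562
gripper_force: 54.2
```

Call:
{"api": "move_arm", "payload": {
  "deltas": [
    [[0, 0, 0.001, 0, 1], [0, 0, 0.002, 0, 1], [0, 0, 0.002, 0, 1]]
  ]
}}

```text
clock: 16.85
position: [0.5737, -0.1633, 0.112]
ee_rot: [0.0, 0.0, 1.0, -0.0]
contact_force: [-1.3, 0.5, 4.3]
width: 0.0564
gripper_force: 54.8
```

Call:
{"api": "move_arm", "payload": {
  "deltas": [
    [[0, 0, 0, 0, -1], [0, 0, 0, 0, -1], [0, 0, 0, 0, -1], [0, 0, 0, 0, -1], [0, 0, -0.06, 0, -1], [0, 0, -0.12, 0, -1], [0.02, 0.05, -0.17, 0, -1], [0.05, 0.11, -0.175, 0, -1], [0.075, 0.165, -0.175, 0, -1], [0.1, 0.22, -0.175, 0, -1], [0.125, 0.275, -0.175, 0, -1], [0.15, 0.33, -0.175, 0, -1]]
  ]
}}

```text
clock: 18.05
position: [0.4542, 0.0986, 0.2511]
ee_rot: [0.0, 0.0, 1.0, 0.0]
contact_force: [0.3, 0.9, -0.7]
width: 0.0857
gripper_force: 0.0
```

Call:
{"api": "move_arm", "payload": {
  "deltas": [
    [[0.025, 0.055, 0, 0, -1], [0.05, 0.11, 0, 0, -1], [0.078, 0.168, 0, 0, -1], [0.078, 0.168, 0, 0, -1], [0.078, 0.168, 0, 0, -1], [0.078, 0.168, 0, 0, -1]]
  ]
}}

```text
clock: 18.65
position: [0.3933, 0.2307, 0.2509]
ee_rot: [0.0, 0.0, 1.0, -0.0]
contact_force: [-0.2, -0.0, -0.7]
width: 0.0855
gripper_force: 0.0
```

Run:
```python
from h import *
s=manip.get_state();im=manip.get_image('wrist')[:,:,::-1].copy()
print(s['position'],s['ee_rot'])
p=proj('wrist',[.392,.236,.02],s);print(p)
for r0,r1,z in [(6,11,.028),(24,33,.02)]:
    for c in circ(im,*p,r0,r1,w=50): print(np.round(c,1),plane('wrist',c[0],c[1],z,s).round(4))
x,y=(p-60).astype(int)
print(x,y);cv2.imwrite('pics/c7.png',cv2.resize(im[y:y+120,x:x+120],None,fx=4,fy=4,interpolation=cv2.INTER_CUBIC))
```

```text
[0.39332018 0.23071617 0.250896  ] [ 2.46630543e-04  1.72804458e-04  9.99999885e-01 -3.74133206e-04]
[285.42331665 178.88819332]
[288.4 177.7   7.6] [0.3893 0.239  0.028 ]
[286.6 177.3   9.2] [0.3889 0.237  0.028 ]
[290.7 177.3   9.5] [0.3889 0.2413 0.028 ]
[288.8 176.2   6.8] [0.3878 0.2393 0.028 ]
[287.3 173.2  29.8] [0.386  0.2379 0.02  ]
[288.4 175.1  27.7] [0.388  0.2391 0.02  ]
[284.3 173.2  31.5] [0.386  0.2348 0.02  ]
[291.1 174.7  30. ] [0.3876 0.2419 0.02  ]
225 118
```

View pics/c7.png

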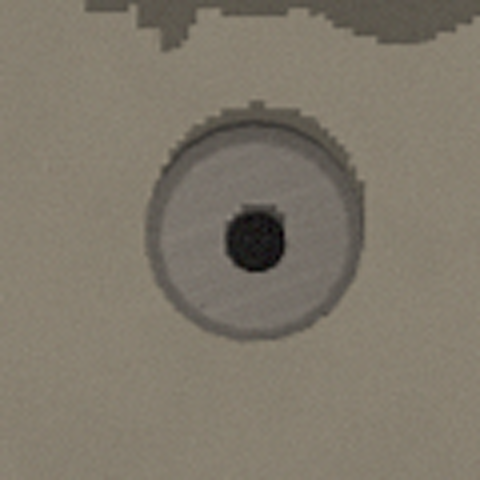

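The lid button is at (289,178), so the lid is at about (0.389,0.239).

Call:
{"api": "move_arm", "payload": {
  "deltas": [
    [[0.005, 0.009, 0.05, 0, -1], [0.005, 0.009, 0.11, 0, -1], [0.005, 0.009, 0.17, 0, -1], [0.005, 0.009, 0.22, 0, -1], [0.005, 0.009, 0.26, 0, -1], [0.005, 0.009, 0.285, 0, -1], [0.005, 0.009, 0.299, 0, -1], [0.005, 0.009, 0.299, 0, 1], [0.005, 0.009, 0.299, 0, 1], [0.005, 0.009, 0.299, 0, 1], [0.005, 0.009, 0.299, 0, 1], [0.005, 0.009, 0.299, 0, 1]]
  ]
}}

```text
clock: 19.9
position: [0.3899, 0.2386, 0.0127]
ee_rot: [0.001, -0.0, 1.0, 0.0]
contact_force: [1.0, -1.6, 4.4]
width: 0.0552
gripper_force: 53.2
```

Call:
{"api": "move_arm", "payload": {
  "deltas": [
    [[0, 0, -0.06, 0, 1], [0, 0, -0.12, 0, 1], [0, 0, -0.18, 0, 1], [0, 0, -0.24, 0, 1], [0, 0, -0.3, 0, 1], [-0.02, -0.03, -0.35, 0, 1], [-0.05, -0.08, -0.37, 0, 1], [-0.08, -0.13, -0.37, 0, 1], [-0.11, -0.18, -0.37, 0, 1], [-0.14, -0.23, -0.37, 0, 1], [-0.17, -0.28, -0.37, 0, 1], [-0.2, -0.33, -0.37, 0, 1]]
  ]
}}

```text
clock: 21.1
position: [0.5492, -0.0269, 0.3078]
ee_rot: [0.0, 0.0, 1.0, 0.0]
contact_force: [0.5, 0.8, -1.3]
width: 0.055
gripper_force: 54.1
```

Call:
{"api": "move_arm", "payload": {
  "deltas": [
    [[-0.03, -0.05, 0, 0, 1], [-0.06, -0.09, 0, 0, 1], [-0.09, -0.13, 0, 0, 1], [-0.112, -0.17, 0, 0, 1], [-0.112, -0.17, 0, 0, 1], [-0.112, -0.17, 0, 0, 1], [-0.112, -0.17, 0, 0, 1], [-0.112, -0.17, 0, 0, 1]]
  ]
}}

```text
clock: 21.9
position: [0.6379, -0.16, 0.3082]
ee_rot: [0.0, -0.001, 1.0, 0.0]
contact_force: [-0.9, 0.7, -1.2]
width: 0.0545
gripper_force: 54.1
```

Run:
```python
from h import *
s=manip.get_state();im=manip.get_image('wrist')[:,:,::-1].copy()
print(s['position'],s['ee_rot'],s['width'],s['contact_force'])
p=proj('wrist',[.573,-.163,.136],s);print(p)
for r0,r1,z in [(20,32,.138),(33,48,.130)]:
    for c in circ(im,*p,r0,r1,w=65): print(np.round(c,1),plane('wrist',c[0],c[1],z,s).round(4))
cv2.imwrite('pics/c8.png',cv2.resize(im[0:300,180:380],None,fx=2,fy=2,interpolation=cv2.INTER_CUBIC))
```

```text
[ 0.63791657 -0.16003323  0.30819488] [ 1.39643390e-04 -6.43492901e-04  9.99999758e-01  2.23898858e-04] 0.054537837213000456 [-0.92334894  0.70404515 -1.15637173]
[276.81824696 116.23380004]
[279.1 123.6  31.4] [ 0.5789 -0.1611  0.138 ]
[275.3 115.3  22.2] [ 0.5723 -0.1642  0.138 ]
[273.8 122.4  30.1] [ 0.578  -0.1655  0.138 ]
[269.3 113.1  30.5] [ 0.5705 -0.1692  0.138 ]
[280.6 112.7  41.6] [ 0.5701 -0.1599  0.13  ]
[279.8 114.6  39.9] [ 0.5717 -0.1605  0.13  ]
[278.7 111.9  42.7] [ 0.5695 -0.1615  0.13  ]
[282.8 111.6  44.1] [ 0.5692 -0.1579  0.13  ]
```

View pics/c8.png

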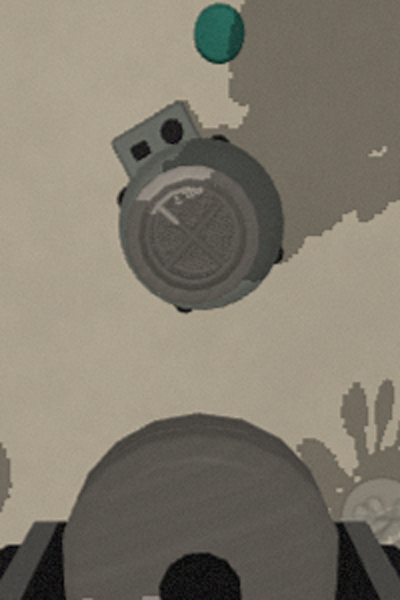

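The coarse sieve is level and concentric, with its centre at about (276.5,118). Lowering the lid.

Call:
{"api": "move_arm", "payload": {
  "deltas": [
    [[0.04, -0.0045, 0.03, 0, 1], [0.08, -0.0045, 0.08, 0, 1], [0.08, -0.0045, 0.13, 0, 1], [0.08, -0.0045, 0.16, 0, 1], [0.08, -0.0045, 0.18, 0, 1], [0.08, -0.0045, 0.189, 0, 1], [0.08, -0.0045, 0.194, 0, 1], [0.08, -0.0045, 0.198, 0, 1], [0.08, -0.0045, 0.201, 0, 1], [0.08, -0.0045, 0.204, 0, 1], [0.08, -0.0045, 0.206, 0, 1], [0.08, -0.0045, 0.207, 0, 1]]
  ]
}}

```text
clock: 23.15
position: [0.5748, -0.165, 0.1426]
ee_rot: [0.0, 0.0, 1.0, -0.0]
contact_force: [-1.6, 0.6, 4.7]
width: 0.0552
gripper_force: 54.6
```

Call:
{"api": "move_arm", "payload": {
  "deltas": [
    [[0, 0, 0.001, 0, 1], [0, 0, 0.002, 0, 1], [0, 0, 0.002, 0, 1]]
  ]
}}

```text
clock: 23.45
position: [0.575, -0.165, 0.1425]
ee_rot: [0.001, 0.0, 1.0, -0.0]
contact_force: [-1.9, 1.2, 8.2]
width: 0.055
gripper_force: 55.0
```

Seated. Releasing, backing up and off to the side, then checking with the fixed cameras.

Call:
{"api": "move_arm", "payload": {
  "deltas": [
    [[0, 0, 0, 0, -1], [0, 0, 0, 0, -1], [0, 0, 0, 0, -1], [0, 0, 0, 0, -1], [0, 0, -0.05, 0, -1], [0, 0, -0.11, 0, -1], [0, 0.03, -0.17, 0, -1], [0.02, 0.08, -0.2, 0, -1], [0.05, 0.13, -0.2, 0, -1], [0.1, 0.18, -0.2, 0, -1], [0.14, 0.22, -0.2, 0, -1], [0.17, 0.27, -0.2, 0, -1]]
  ]
}}

```text
clock: 24.65
position: [0.4361, 0.0519, 0.3004]
ee_rot: [-0.0, 0.001, 1.0, -0.0]
contact_force: [0.1, 1.6, 1.3]
width: 0.0855
gripper_force: 0.0
```

Call:
{"api": "move_arm", "payload": {
  "deltas": [
    [[0.03, 0.06, 0, 0, -1], [0.06, 0.12, 0, 0, -1], [0.09, 0.18, 0, 0, -1], [0.12, 0.24, 0, 0, -1], [0.12, 0.24, 0, 0, -1], [0.12, 0.24, 0, 0, -1]]
  ]
}}

```text
clock: 25.25
position: [0.3411, 0.2448, 0.3005]
ee_rot: [-0.0, -0.002, 1.0, 0.0]
contact_force: [-0.3, -0.1, -0.0]
width: 0.0852
gripper_force: 0.0
```

Run:
```python
from h import *
a=manip.get_image('scene')[:,:,::-1];b=manip.get_image('side')[:,:,::-1]
for n in('scene','side'): print(proj(n,np.array([.572,-.163,.1])))
a=cv2.resize(a[150:300,220:420],(400,300),interpolation=cv2.INTER_CUBIC);b=cv2.resize(b[150:300,230:430],(400,300),interpolation=cv2.INTER_CUBIC)
cv2.imwrite('pics/end.png',np.hstack([a,b]))
```

```text
[357.82292187 227.37355954]
[368.12204462 234.68112089]
```

View pics/end.png

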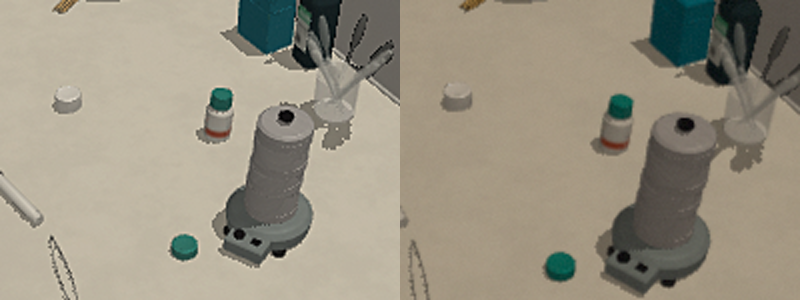

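The tower stands complete and straight, with the lid button at scene pixel (363,208) and side pixel (372,212). The bottle and both caps haven't moved. Each piece's release height matched its seat to within about 1 mm, so I'm handing in.

Run:
```python
from h import *
print(plane('scene',363,207,.158),plane('side',372.5,211.5,.158))
print(manip.sign_off())
```

```text
[ 0.57499164 -0.16869286  0.158     ] [ 0.56991954 -0.16811007  0.158     ]
the job is handed in; nothing more can be done
None
```

The sieve tower (pan, fine sieve, coarse sieve, lid) is built on the shaker and handed in at about 25 s; every piece came down to its expected seat height, and the bottle and both caps were left where they stood.

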